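Set the bearing play on a polisher head

TASK

The polisher head on the bench slide needs its bearing play set. Push its carriage fully home against the end stop and turn the bar knob clockwise until the carriage is clamped tight; then screw the knurled nut down until it bottoms, back it off a quarter turn, and finish still gripping the nut there: do not let go of it. Leave the bottles, pads and tools lying around where they are.

Things in the scene. Friction and masses are not known exactly. Their poses are not given: they have to be found in the camera images.
- slide_base: fixed aluminium slide base on the table, 130 mm (its x) by 440 mm (its y), with two steel rails along its y; its y points to the end stop, a dark steel block across the +y end (120 x 30 mm, top 74 mm above the table, face at y = 180 mm). Origin: centre of its underside, on the table; its z is up. It stands at a different place and yaw each time
- carriage_mark (a point): centre of the top face of the carriage's grey plate (120 mm in x, 220 mm in y, 24 mm thick, top 54 mm above the table); axes as slide_base. The plate runs along the base's y and carries the bar knob 70 mm to -y and the polisher head 55 mm to +y of this point
- head_foot (a point): foot of the polisher head on the plate, 54 mm above the table, on the nut's axis. The head: aluminium bell 72 mm across up to 85 mm above the table, then a neck 30 mm across up to 112 mm (nut above it); its black motor housing (48 mm across, top 102 mm above the table) lies along the base's +x, from 25 mm to 175 mm off the nut's axis
- carriage (a joint): gap between the carriage and the end stop in m: 0 when home, grows towards the base's -y, 0.1 at most. Slides with about 3 N while the clamp is loose
- clamp_grip (a point): grip point of the black bar knob: on its vertical axis, at the middle height of the bar, 85 mm above the table. The bar is 54 mm long along this point's x, 14 mm thick along its y, 24 mm high (top 95 mm above the table) on a 24 mm hub
- clamp (a joint): angle of the bar knob in rad: 0 when screwed tight (bar across the carriage, along the base's x; a hard stop), grows counterclockwise seen from above as it loosens. Turns with about 0.08 N m; stays where left. The carriage begins to drag at about 0.6 and is held against 20 N below 0.15
- nut_grip (a point): point on the vertical axis of the round knurled steel nut, at the height to grip, 129 mm above the table when it is bottomed. The nut is 40 mm across and 28 mm high, reaching from 17 mm below to 11 mm above this point; the threaded spindle (14 mm across) sticks out 3 mm above it. The point turns with the nut
- nut (a joint): angle of the knurled nut in rad above its bottomed position: 0 when bottomed (a hard stop), grows counterclockwise seen from above as it is unscrewed (right-hand thread, 3 mm rise per full turn), 5.0 at most. Turns with about 0.05 N m; stays where left. A quarter turn is 1.57
- pad: white foam polishing pad, disc 124 mm across, 24 mm high, lying on the table; bystander; origin: centre of its underside
- tape_roll: green masking-tape roll, 90 mm across, 24 mm high, lying flat; bystander; origin: centre of its underside
- backing_plate: black backing plate, disc 90 mm across, 16 mm high; bystander; origin: centre of its underside
- polish_jar: small white jar with black lid, 64 mm across, 60 mm high; bystander; origin: centre of its underside
- spanner: steel open spanner, 170 mm long, lying flat; bystander; origin: centre of its underside
- detail_brush: detailing brush, 180 mm long, lying flat; bystander; origin: centre of its underside
- spray_bottle: white trigger spray bottle, 72 mm across, 207 mm high; bystander; origin: centre of its underside
- polish_bottle: white bottle with black cap, 60 mm across, 170 mm high; bystander; origin: centre of its underside

How it is judged:
By the outcome, as a careful person would: the job done as asked, in the order asked, and still so for the second after the job is handed in, while the arm keeps its last pose, push and grip.
It also fails if it takes over 61 s, if anything falls off the work surface, if the arm or the gripper's body presses on something with over 40 N, if the wrist force passes 120 N, or if a joint passes its speed limit or range.

ROBOT

A 6-joint arm with a two-finger parallel gripper is mounted at the origin on the work surface. World frame = base frame: x ahead of the robot, y to its left, z up, the work surface at z = 0. Lengths are in m, angles in rad, forces in N, time in s.
With the tool pointing down it reaches from about 0.425 to 0.95 m from the base axis. Payload 14.7 kg.
Tool frame: the origin (TCP) lies between the finger pads, 19 mm behind the fingertips; this is the grasp point; z points along the fingers, y is the direction in which the jaws open and shut (so a half turn about z gives the same grasp; the last joint's range is limited). The gripper opens to 85 mm and grips with 20 to 120 N. Pads are 22 mm wide; open, the fingers measure 114 mm over their backs; the gripper's body (76 mm by 85 mm) begins 54 mm behind the grasp point. The pads swing forward as they close: fully open they stand 13 mm farther back than shut.
Start: joints at [1.21, 0.48, 1.596, -0, 1.065, -0.047], TCP at [0.201, 0.618, 0.25] pointing down, gripper open.
Joint ranges: [-2.75, 2.75], [-0.82, 2.05], [0.23, 2.67], [-1.56, 4.7], [0.09, 2.69], [-2.92, 2.92]. Speed limits (rad/s): [1.89, 1.89, 2.39, 3.01, 3.01, 3.01].

INTERFACE

Orientations are given as a unit quaternion [x, y, z, w].
In Python, from rig import robot gives the robot as it stands.
- The arm moves only by the tool play_rows, never from a script. Its argument "increments" is a list that holds one entry, the list of rows, each a list of 7 numbers: the closure, from 0 (fully open) to 1 (shut), then the shift along the tool's x, y, z in m, then the turn, a rotation vector about the tool's x, y, z in rad. In form: [[[grip, x, y, z, wx, wy, wz], ...]]. A call has 1 to 5 rows; each row shifts and turns the commanded pose from where the row before left it, along the tool's axes as they then stand; what a row does not reach is not made up. A row lasts 1/8 s, in which the tool goes at most 62.5 mm and 10.7 degrees, less where a joint would pass 70% of its speed; a pose out of reach is approached as far as the arm can. A call with a gripper value outside its range is refused whole. The fingers move at their own pace and stop on an object; "newtons" is the grip in N (left out, the last holds). Time passes only in rows, so rows that do not move let the fingers close. It gives the time, the measured TCP pose, the force and the opening at its end, in the units of the state.
- robot.read_state(): the state, without advancing time (a new reading comes with each control period).
- robot.camera(name): name is "side" or "top"; returns (picture, depth): 384x512x3 uint8, blue, green, red; 384x512 float32, m along the optical axis (not along the pixel's ray), 0 where there is no reading.
- robot.camera_params(name): a dict with "intrinsics" (3x3 intrinsics, pixels), "eye" and "orientation" of the camera in the world. Camera axes: x right, y up, looking along -z (the intrinsics and any distortion apply to the point x, -y, -z); pixel columns grow to the right and rows downward; lengths in m; the calibration is good to about 2 mm. A picture is of the moment at which its call begins. camera_params takes no time and is no camera call.
- robot.finish_job(): hands the job in, once; it reports no verdict.
The state is a dict: "time_s": time; "qpos": joint angles; "qvel": joint speeds; "effort": joint torques, N m; "eef_pos": TCP position; "eef_rot": TCP orientation; "wrist_force": force on the tool from outside, world axes, zero at the start; "torque": the same for the moment, N m; "finger_gap": finger opening in m.
Only numpy, scipy, OpenCV 4.12 (cv2) and the standard library are available. Lean on these libraries where they do the work, as an engineer would, in place of code of your own. Each camera call takes 0.05 s, during which the arm holds its last target. There are 200 camera calls.

## Working session

There is one attempt and no reset: what is moved stays moved. The work goes in short steps, Python scripts to look and compute and a tool call to move; the robot and the scene stay as the last step left them, time stands still between calls to the robot, and variables do not carry over. Pictures are saved under pics/ and viewed, about 8 in all and at most 12, crops included, and the job is handed in when it is done.

Besides the shell and the picture viewer there is one more tool, called after ">>>" as a command line: name --argument value ..., lists and objects as JSON in quotes. play_rows: Moves the arm, as the interface text tells. Its arguments: {"type":"object","properties":{"increments":{"type":"array","items":{"type":"array","items":{"type":"array","items":{"type":"number"}}}},"newtons":{"type":"number"}},"required":["increments"]}

```bash
mkdir -p pics; ls; python3 - <<'E'
from rig import robot
import cv2,numpy as np
s=robot.read_state();print({k:np.round(v,3) for k,v in s.items()})
for n in("top","side"):
    p,d=robot.camera(n);cv2.imwrite(f"pics/{n}0.png",p);np.save(f"pics/{n}0.npy",d);c=robot.camera_params(n);print(n,c)
E
```

```text
pics
{'time_s': np.float64(0.0), 'qpos': array([ 1.21 ,  0.481,  1.597,  0.   ,  1.065, -0.047]), 'qvel': array([-0.002,  0.001,  0.001,  0.   ,  0.001, -0.001]), 'effort': array([ 1.0000e-03, -9.5066e+01, -4.3018e+01, -0.0000e+00,  1.2000e-02,
       -0.0000e+00]), 'eef_pos': array([0.2  , 0.618, 0.249]), 'eef_rot': array([ 0.156,  0.988, -0.001, -0.   ]), 'wrist_force': array([ 0.232,  0.013, -0.002]), 'torque': array([-0.008, -0.004, -0.041]), 'finger_gap': np.float64(0.086)}
top {'intrinsics': array([[417.54377243,   0.        , 254.89934895],
       [  0.        , 417.54377243, 184.51805084],
       [  0.        ,   0.        ,   1.        ]]), 'eye': array([0.464165  , 0.01259671, 1.27953979]), 'orientation': array([ 0.04086406, -0.0378034 , -0.69864023,  0.71330419])}
side {'intrinsics': array([[374.77527065,   0.        , 253.50484671],
       [  0.        , 374.77527065, 188.55521915],
       [  0.        ,   0.        ,   1.        ]]), 'eye': array([0.45865685, 0.91695413, 0.63328043]), 'orientation': array([-0.0445436 ,  0.50187561,  0.86217864, -0.05277062])}
```

View pics/top0.png

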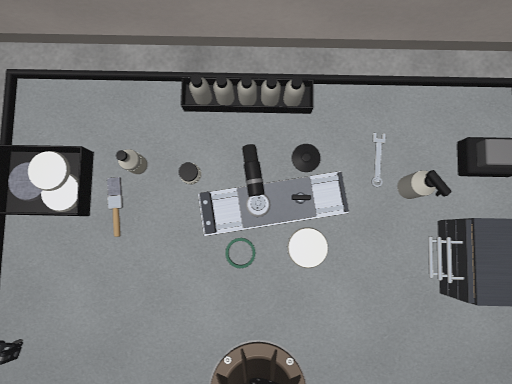

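View pics/side0.png

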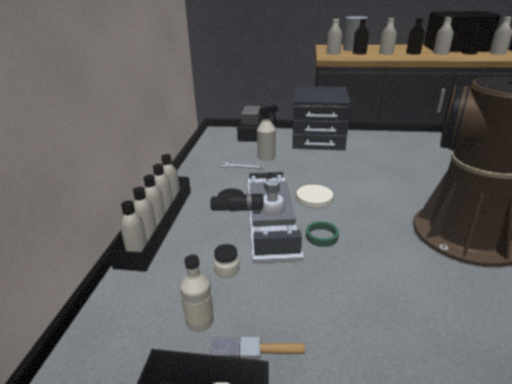

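```bash
cat > h.py <<'E'
import numpy as np,cv2
from rig import robot
from scipy.spatial.transform import Rotation as R
def cloud(n,d):
    c=robot.camera_params(n);K=c["intrinsics"];v,u=np.indices(d.shape)
    P=np.stack([(u-K[0,2])/K[0,0]*d,-(v-K[1,2])/K[1,1]*d,-d],-1)
    return P@R.from_quat(c["orientation"]).as_matrix().T+c["eye"]
def ray(n,u,v,z):
    c=robot.camera_params(n);K=c["intrinsics"]
    r=R.from_quat(c["orientation"]).as_matrix()@[(u-K[0,2])/K[0,0],-(v-K[1,2])/K[1,1],-1]
    e=c["eye"];return e+r*(z-e[2])/r[2]
E
python3 - <<'E'
from h import *
d=np.load("pics/top0.npy");P=cloud("top",d);p=cv2.imread("pics/top0.png")
print("table",np.median(P[230:300,130:200,2]))
win=np.zeros(d.shape,bool);win[135:240,190:355]=1
Z=P[...,2]
for a,b,name in((.068,.080,"stop"),(.047,.061,"plate"),(.088,.1,"bar"),(.13,.16,"nut"),(.01,.03,"low")):
    m=win&(Z>a)&(Z<b);q=P[m]
    if not len(q):print(name,0);continue
    n,l,st,ce=cv2.connectedComponentsWithStats(m.astype(np.uint8))
    for i in range(1,n):
        if st[i,4]<12:continue
        q=P[l==i];r=cv2.minAreaRect((q[:,:2]*1000).astype(np.float32))
        print(name,st[i],np.round(ce[i],1),"med",np.round(np.median(q,0),4),"rect",np.round(r[0],1),np.round(r[1],1),round(r[2],2))
cv2.imwrite("pics/crop0.png",cv2.resize(p[140:240,190:355],None,fx=4.8,fy=4.8,interpolation=cv2.INTER_CUBIC))
E
```

```text
table 0.0002609483692588288
stop [199 192  16  42 425] [206.4 212.2] med [0.5162 0.1572 0.0741] rect [515.9 157.8] [119.9  30.5] 10.26
stop [252 197  18  20  43] [262.7 210.2] med [ 0.5167 -0.0114  0.0763] rect [528.6  -4.9] [26.8 67.6] 49.77
stop [245 200   6  15  23] [246.9 207.2] med [0.5301 0.0435 0.0768] rect [532.1  41. ] [42.2  7.8] 17.98
plate [190 163   8  18  75] [193.1 172.2] med [0.6341 0.203  0.0586] rect [635.6 201.9] [50.5 20.2] 1.71
plate [ 236  176   80   52 2259] [279.3 202.3] med [ 0.5476 -0.0605  0.0544] rect [552.3 -43.2] [120.3 220.2] 10.25
bar [242 144  21  52 484] [251.7 168.6] med [0.6426 0.0325 0.0959] rect [639.6  27.5] [152.3  45.9] 9.38
bar [291 195  20   5  88] [300.6 197. ] med [ 0.5633 -0.1099  0.0951] rect [ 563.6 -111.6] [12.  53.5] 0.81
nut [250 196  15  15 170] [257.5 202.6] med [0.542  0.0107 0.1418] rect [541.   12.1] [38.1 38.3] 1.1
low [291 145  27  25 311] [304.9 157.1] med [ 0.6936 -0.1324  0.0131] rect [ 695.4 -131.1] [80.4 72.4] 81.65
low [190 169  11  15  26] [196.7 178. ] med [0.617  0.1948 0.0213] rect [623.5 197.5] [13.2 50.6] 60.67
low [ 198  171  150   65 2222] [275.6 203.9] med [ 0.5476 -0.0464  0.0188] rect [550.4 -33. ] [130.2 438.5] 10.2
low [289 227  37  13 347] [306.5 234.2] med [ 0.4569 -0.1365  0.0241] rect [ 462.1 -139.5] [ 35.9 107.7] 1.23
low [233 238  14   2  23] [239.7 238.6] med [0.4403 0.0606 0.024 ] rect [441.5  62. ] [ 3.1 38.8] 1.26
```

View pics/crop0.png

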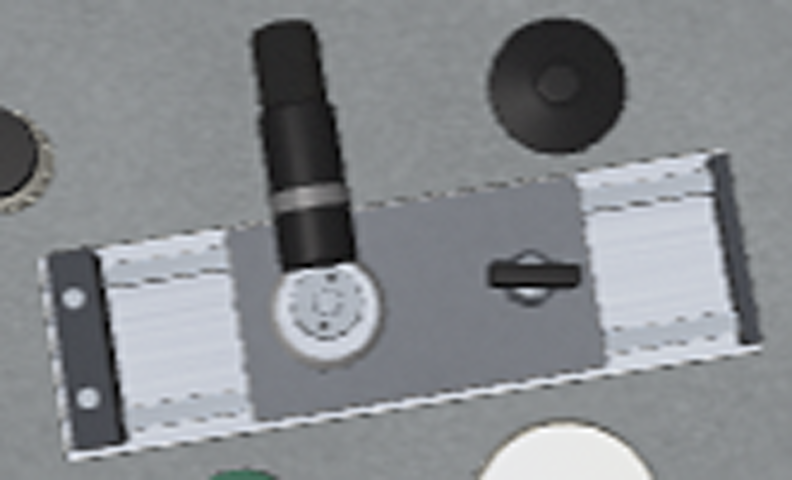

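```bash
cat > plan.py <<'E'
import sys
from h import *
# usage: plan.py x y z toolY_yaw_deg grip n
x,y,z,yaw,g,n=map(float,sys.argv[1:7]);n=int(n)
s=robot.read_state();p=np.array(s["eef_pos"]);R0=R.from_quat(s["eef_rot"])
a=np.radians(yaw);ty=np.array([np.cos(a),np.sin(a),0]);tz=np.array([0,0,-1.]);tx=np.cross(ty,tz)
w=(R0.inv()*R.from_matrix(np.stack([tx,ty,tz],1))).as_rotvec()/n
st=(np.array([x,y,z])-p)/n;Rc=R0
print("pos",p.round(4),"toolYyaw",np.degrees(np.arctan2(*R0.as_matrix()[[1,0],1])).round(2),"t",round(s["time_s"],2),"gap",round(s["finger_gap"],4),"F",np.round(s["wrist_force"],1),"T",np.round(s["torque"],2),"q",np.round(s["qpos"],2))
for i in range(n):
    print([g,*Rc.inv().apply(st).round(4).tolist(),*w.round(4).tolist()],end=",\n" if i%5==4 else ",")
    Rc=Rc*R.from_rotvec(w)
E
python3 plan.py .564 -.112 .20 0.8 0.3 15
```

```text
pos [0.2005 0.6179 0.2494] toolYyaw 72.02 t 0.1 gap 0.0859 F [-0.4 -1.1  0.1] T [-0.08 -0.06 -0.02] q [ 1.21  0.48  1.6  -0.    1.07 -0.05]
[0.3, -0.0381, -0.0388, 0.0033, -0.0001, 0.0, 0.0829],[0.3, -0.0412, -0.0355, 0.0033, -0.0001, 0.0, 0.0829],[0.3, -0.044, -0.032, 0.0033, -0.0001, 0.0, 0.0829],[0.3, -0.0464, -0.0282, 0.0033, -0.0001, 0.0, 0.0829],[0.3, -0.0486, -0.0243, 0.0033, -0.0001, 0.0, 0.0829],
[0.3, -0.0505, -0.0202, 0.0033, -0.0001, 0.0, 0.0829],[0.3, -0.052, -0.0159, 0.0033, -0.0001, 0.0, 0.0829],[0.3, -0.0531, -0.0116, 0.0033, -0.0001, 0.0, 0.0829],[0.3, -0.0539, -0.0072, 0.0033, -0.0001, 0.0, 0.0829],[0.3, -0.0543, -0.0027, 0.0033, -0.0001, 0.0, 0.0829],
[0.3, -0.0543, 0.0018, 0.0033, -0.0001, 0.0, 0.0829],[0.3, -0.054, 0.0063, 0.0033, -0.0001, 0.0, 0.0829],[0.3, -0.0533, 0.0108, 0.0033, -0.0001, 0.0, 0.0829],[0.3, -0.0522, 0.0151, 0.0033, -0.0001, 0.0, 0.0829],[0.3, -0.0508, 0.0194, 0.0033, -0.0001, 0.0, 0.0829],
```

>>> play_rows --increments '[[[0.3,-0.038,-0.039,0.003,0,0,0.083],[0.3,-0.041,-0.036,0.003,0,0,0.083],[0.3,-0.044,-0.032,0.003,0,0,0.083],[0.3,-0.046,-0.028,0.003,0,0,0.083],[0.3,-0.049,-0.024,0.003,0,0,0.083]]]' --newtons 40

```text
time_s: 0.72
eef_pos: [0.3219, 0.3732, 0.2348]
eef_rot: [0.357, 0.934, -0.0, 0.0]
wrist_force: [0.8, 0.7, 0.3]
finger_gap: 0.0593
```

>>> play_rows --increments '[[[0.3,-0.05,-0.02,0.003,0,0,0.083],[0.3,-0.052,-0.016,0.003,0,0,0.083],[0.3,-0.053,-0.012,0.003,0,0,0.083],[0.3,-0.054,-0.007,0.003,0,0,0.083],[0.3,-0.054,-0.003,0.003,0,0,0.083]]]'

```text
time_s: 1.35
eef_pos: [0.4422, 0.13, 0.2199]
eef_rot: [0.542, 0.84, 0.0, 0.0]
wrist_force: [1.1, 1.2, 0.1]
finger_gap: 0.0597
```

>>> play_rows --increments '[[[0.3,-0.054,0.002,0.003,0,0,0.083],[0.3,-0.054,0.006,0.003,0,0,0.083],[0.3,-0.053,0.011,0.003,0,0,0.083],[0.3,-0.052,0.015,0.003,0,0,0.083],[0.3,-0.051,0.019,0.003,0,0,0.083]]]'

```text
time_s: 1.98
eef_pos: [0.5621, -0.113, 0.2047]
eef_rot: [0.704, 0.71, -0.0, -0.0]
wrist_force: [0.7, -0.5, -0.4]
finger_gap: 0.0596
```

>>> play_rows --increments '[[[0.3,0.001,0.002,0.04,0,0,0],[0.3,0,0,0.04,0,0,0],[0.3,0,0,0.025,0,0,0],[0.3,0,0,0.013,0,0,0],[0.3,0,0,0,0,0,0]]]'

```text
time_s: 2.6
eef_pos: [0.5633, -0.1101, 0.0865]
eef_rot: [0.703, 0.711, -0.0, -0.001]
wrist_force: [0.7, -0.4, 0.0]
finger_gap: 0.06
```

>>> play_rows --increments '[[[1,0,0,0,0,0,0],[1,0,0,0,0,0,0],[1,0,0,0,0,0,0],[1,0,0,0,0,0,0],[1,0,0,0,0,0,0]]]'

```text
time_s: 3.22
eef_pos: [0.5639, -0.1104, 0.0881]
eef_rot: [0.703, 0.711, 0.0, 0.0]
wrist_force: [-3.7, 0.9, 8.6]
finger_gap: 0.0215
```

```bash
python3 plan.py .5505 -.0335 .087 0.8 1 10
```

```text
pos [ 0.5639 -0.1104  0.0881] toolYyaw 0.69 t 3.23 gap 0.0215 F [-3.7  0.9  8.6] T [-0.05  0.46  0.03] q [-0.25  0.59  1.91 -0.    0.65 -0.26]
[1.0, 0.0077, -0.0013, 0.0001, 0.0001, 0.0, -0.0002],[1.0, 0.0077, -0.0012, 0.0001, 0.0001, 0.0, -0.0002],[1.0, 0.0077, -0.0012, 0.0001, 0.0001, 0.0, -0.0002],[1.0, 0.0077, -0.0012, 0.0001, 0.0001, 0.0, -0.0002],[1.0, 0.0077, -0.0012, 0.0001, 0.0001, 0.0, -0.0002],
[1.0, 0.0077, -0.0012, 0.0001, 0.0001, 0.0, -0.0002],[1.0, 0.0077, -0.0012, 0.0001, 0.0001, 0.0, -0.0002],[1.0, 0.0077, -0.0012, 0.0001, 0.0001, 0.0, -0.0002],[1.0, 0.0077, -0.0012, 0.0001, 0.0001, 0.0, -0.0002],[1.0, 0.0077, -0.0012, 0.0001, 0.0001, 0.0, -0.0002],
```

>>> play_rows --increments '[[[1,0,0,0,0,0,0],[1,0,0,0,0,0,0]]]'

```text
time_s: 3.48
eef_pos: [0.5639, -0.1104, 0.0881]
eef_rot: [0.703, 0.711, 0.0, 0.0]
wrist_force: [-3.3, -0.4, 8.2]
finger_gap: 0.0208
```

>>> play_rows --increments '[[[0.55,0,0,0,0,0,0],[0.55,0,0,-0.004,0,0,0],[0.55,0,0,-0.004,0,0,0],[1,0,0,0,0,0,0],[1,0,0,0,0,0,0]]]'

```text
time_s: 4.1
eef_pos: [0.5639, -0.1103, 0.0953]
eef_rot: [0.703, 0.711, 0.0, 0.0]
wrist_force: [-1.1, 0.0, 7.2]
finger_gap: 0.0127
```

>>> play_rows --increments '[[[1,0,0,0,0,0,0],[1,0,0,0,0,0,0],[1,0,0,0,0,0,0]]]'

```text
time_s: 4.47
eef_pos: [0.5639, -0.1103, 0.0953]
eef_rot: [0.703, 0.711, 0.0, 0.0]
wrist_force: [-1.5, 0.0, 7.8]
finger_gap: 0.0129
```

```bash
python3 plan.py .5505 -.0335 .087 0.8 1 1
```

```text
pos [ 0.5639 -0.1103  0.0953] toolYyaw 0.68 t 4.47 gap 0.0129 F [-1.5  0.   7.8] T [ 0.02  0.18 -0.09] q [-0.25  0.58  1.9   0.    0.66 -0.26]
[1.0, 0.0769, -0.0125, 0.0083, 0.0004, 0.0001, -0.0021],
```

>>> play_rows --increments '[[[1,0.014,-0.0025,0,0,0,0],[1,0.015,-0.0027,0,0,0,0],[1,0.015,-0.0027,0,0,0,0],[1,0.015,-0.0027,0,0,0,0],[1,0.014,-0.0025,0,0,0,0]]]'

```text
time_s: 5.1
eef_pos: [0.5505, -0.0366, 0.0953]
eef_rot: [0.703, 0.711, 0.001, 0.001]
wrist_force: [5.7, -3.4, 3.8]
finger_gap: 0.0128
```

>>> play_rows --increments '[[[1,0.002,-0.0004,0,0,0,0],[1,0.001,0,0,0,0,0]]]'

```text
time_s: 5.35
eef_pos: [0.55, -0.0337, 0.0953]
eef_rot: [0.703, 0.712, 0.001, 0.001]
wrist_force: [4.0, -2.6, 4.2]
finger_gap: 0.0129
```

>>> play_rows --increments '[[[1,0.0015,-0.0003,0,0,0,0],[1,0,0,0,0,0,0]]]'

```text
time_s: 5.6
eef_pos: [0.5497, -0.0323, 0.0953]
eef_rot: [0.703, 0.711, 0.001, 0.001]
wrist_force: [6.2, 1.5, 5.4]
finger_gap: 0.0128
```

>>> play_rows --increments '[[[1,0.0015,-0.0003,0,0,0,0],[1,0,0,0,0,0,0]]]'

```text
time_s: 5.85
eef_pos: [0.5497, -0.0317, 0.0953]
eef_rot: [0.703, 0.712, 0.0, 0.001]
wrist_force: [5.1, -10.0, 3.2]
finger_gap: 0.0131
```

>>> play_rows --increments '[[[1,0,0,0,0,0,0.16],[1,0,0,0,0,0,0.16],[1,0,0,0,0,0,0.16],[1,0,0,0,0,0,0.16],[1,0,0,0,0,0,0.16]]]'

```text
time_s: 6.48
eef_pos: [0.5509, -0.0322, 0.0952]
eef_rot: [0.925, 0.379, 0.002, 0.002]
wrist_force: [12.4, -14.4, -7.5]
finger_gap: 0.0129
```

```bash
python3 plan.py .5500 -.0315 .095 -79.7 1 4
```

```text
pos [ 0.5509 -0.0322  0.0952] toolYyaw -45.41 t 6.47 gap 0.0129 F [ 12.4 -14.4  -7.5] T [-2.65 -2.5   0.12] q [-0.11  0.55  1.96 -0.    0.63  0.68]
[1.0, -0.0, -0.0003, 0.0001, 0.0009, -0.0008, 0.1496],[1.0, -0.0001, -0.0003, 0.0001, 0.0009, -0.0008, 0.1496],[1.0, -0.0001, -0.0003, 0.0001, 0.0009, -0.0008, 0.1496],[1.0, -0.0002, -0.0002, 0.0001, 0.0009, -0.0008, 0.1496],
```

>>> play_rows --increments '[[[1,0.0007,0.0007,0,0,0,0.15],[1,0,0,0,0,0,0.15],[1,0,0,0,0,0,0.15],[1,0,0,0,0,0,0.1]]]'

```text
time_s: 6.98
eef_pos: [0.5516, -0.0329, 0.0951]
eef_rot: [0.993, 0.115, 0.002, 0.001]
wrist_force: [11.5, -22.5, -9.2]
finger_gap: 0.0129
```

```bash
python3 plan.py .5500 -.0315 .095 -79.7 1 1
```

```text
pos [ 0.5516 -0.0329  0.0951] toolYyaw -76.84 t 6.97 gap 0.0129 F [ 11.5 -22.5  -9.2] T [-4.18 -2.15  0.12] q [-0.11  0.55  1.96 -0.    0.63  1.23]
[1.0, -0.0012, -0.0017, 0.0001, 0.0029, -0.0031, 0.0499],
```

Close; continue in small turns until the torque rises, easing sideways a little (world -y is +tool y now).

>>> play_rows --increments '[[[1,0.0003,0.0005,0,0,0,0.04],[1,0,0,0,0,0,0.03],[1,0,0,0,0,0,0]]]'

```text
time_s: 7.35
eef_pos: [0.5517, -0.0331, 0.095]
eef_rot: [0.997, 0.082, 0.001, 0.001]
wrist_force: [10.3, -19.7, -7.8]
finger_gap: 0.0128
```

```bash
python3 plan.py .5500 -.0315 .095 -79.7 1 1
```

```text
pos [ 0.5517 -0.0331  0.095 ] toolYyaw -80.64 t 7.35 gap 0.0128 F [ 10.3 -19.7  -7.8] T [-3.59 -1.88  0.25] q [-0.11  0.55  1.95 -0.    0.63  1.3 ]
[1.0, -0.0014, -0.0019, -0.0, 0.0025, -0.0027, -0.0165],
```

>>> play_rows --increments '[[[1,0,0,0,0,0,0.05],[1,0,0,0,0,0,0]]]'

```text
time_s: 7.6
eef_pos: [0.5516, -0.0331, 0.095]
eef_rot: [0.998, 0.057, 0.001, 0.001]
wrist_force: [10.3, -20.6, -6.8]
finger_gap: 0.0127
```

```bash
python3 plan.py .5500 -.0315 .095 -79.7 1 1
```

```text
pos [ 0.5516 -0.0331  0.095 ] toolYyaw -83.48 t 7.6 gap 0.0127 F [ 10.3 -20.6  -6.8] T [-3.45 -1.73  0.97] q [-0.11  0.55  1.95 -0.    0.63  1.35]
[1.0, -0.0014, -0.0017, -0.0, 0.0025, -0.0026, -0.0659],
```

>>> play_rows --increments '[[[0.5,0,0,0,0,0,0],[0.5,0,0,0,0,0,0],[0.5,0,0,-0.03,0,0,0],[0.5,0,0,-0.06,0,0,0],[0.5,0,0,-0.06,0,0,0]]]'

```text
time_s: 8.22
eef_pos: [0.549, -0.0313, 0.2461]
eef_rot: [0.998, 0.056, -0.001, -0.0]
wrist_force: [1.9, 0.1, 0.5]
finger_gap: 0.0425
```

```bash
python3 plan.py .50 -.16 .245 40 0.2 13
```

```text
pos [ 0.549  -0.0313  0.2461] toolYyaw -83.53 t 8.22 gap 0.0425 F [1.9 0.1 0.5] T [ 0.05 -0.05  0.03] q [-0.11  0.35  1.83  0.    0.97  1.35]
[0.2, -0.0049, 0.0094, 0.0001, -0.0002, 0.0, -0.1658],[0.2, -0.0063, 0.0085, 0.0001, -0.0002, 0.0, -0.1658],[0.2, -0.0077, 0.0073, 0.0001, -0.0002, 0.0, -0.1658],[0.2, -0.0088, 0.0059, 0.0001, -0.0002, 0.0, -0.1658],[0.2, -0.0096, 0.0044, 0.0001, -0.0002, 0.0, -0.1658],
[0.2, -0.0102, 0.0028, 0.0001, -0.0002, 0.0, -0.1658],[0.2, -0.0105, 0.001, 0.0001, -0.0002, 0.0, -0.1658],[0.2, -0.0106, -0.0007, 0.0001, -0.0002, 0.0, -0.1658],[0.2, -0.0103, -0.0024, 0.0001, -0.0002, 0.0, -0.1658],[0.2, -0.0098, -0.0041, 0.0001, -0.0002, 0.0, -0.1658],
[0.2, -0.0089, -0.0057, 0.0001, -0.0002, 0.0, -0.1658],[0.2, -0.0079, -0.0071, 0.0001, -0.0002, 0.0, -0.1658],[0.2, -0.0066, -0.0083, 0.0001, -0.0002, 0.0, -0.1658],
```

>>> play_rows --increments '[[[0.2,-0.005,0.009,0,0,0,-0.166],[0.2,-0.006,0.008,0,0,0,-0.166],[0.2,-0.008,0.007,0,0,0,-0.166],[0.2,-0.009,0.006,0,0,0,-0.166],[0.2,-0.01,0.004,0,0,0,-0.166]]]'

```text
time_s: 8.85
eef_pos: [0.5292, -0.0802, 0.2447]
eef_rot: [0.89, 0.457, -0.0, -0.001]
wrist_force: [-0.2, 0.3, 0.2]
finger_gap: 0.0685
```

>>> play_rows --increments '[[[0.2,-0.01,0.003,0,0,0,-0.166],[0.2,-0.01,0.001,0,0,0,-0.166],[0.2,-0.011,-0.001,0,0,0,-0.166],[0.2,-0.01,-0.002,0,0,0,-0.166],[0.2,-0.01,-0.004,0,0,0,-0.166]]]'

```text
time_s: 9.48
eef_pos: [0.5112, -0.1294, 0.2447]
eef_rot: [0.63, 0.777, -0.0, -0.001]
wrist_force: [-0.1, 0.4, 0.2]
finger_gap: 0.0684
```

>>> play_rows --increments '[[[0.2,-0.009,-0.006,0,0,0,-0.166],[0.2,-0.008,-0.007,0,0,0,-0.166],[0.2,-0.007,-0.008,0,0,0,-0.166]]]'

```text
time_s: 9.85
eef_pos: [0.5002, -0.1595, 0.2447]
eef_rot: [0.419, 0.908, 0.0, -0.001]
wrist_force: [0.4, 0.5, 0.1]
finger_gap: 0.0684
```

```bash
python3 - <<'E'
from h import *
p,d=robot.camera("top");P=cloud("top",d);Z=P[...,2]
win=np.zeros(d.shape,bool);win[135:240,190:355]=1
for a,b,name in((.068,.080,"stop"),(.047,.061,"plate"),(.088,.1,"bar"),(.13,.16,"nut")):
    m=win&(Z>a)&(Z<b)
    n,l,st,ce=cv2.connectedComponentsWithStats(m.astype(np.uint8))
    for i in range(1,n):
        if st[i,4]<40:continue
        q=P[l==i];r=cv2.minAreaRect((q[:,:2]*1000).astype(np.float32))
        print(name,st[i],"med",np.round(np.median(q,0),4),"rect",np.round(r[0],1),np.round(r[1],1),round(r[2],2))
cv2.imwrite("pics/crop1.png",cv2.resize(p[120:260,180:360],None,fx=4.2,fy=4.2,interpolation=cv2.INTER_CUBIC))
E
python3 plan.py .5283 .0893 .20 163 0 13
```

```text
stop [199 192  16  42 416] med [0.5136 0.1571 0.0741] rect [516.1 157.8] [119.5  30.1] 10.09
plate [190 163   8  18  76] med [0.6368 0.2032 0.0589] rect [635.7 201.9] [50.4 20.3] 2.23
plate [ 209  181   81   51 2279] med [0.5343 0.0182 0.0544] rect [538.   35.1] [120.1 220.8] 10.29
bar [216 148  20  53 478] med [0.6306 0.1094 0.0959] rect [626.4 106.8] [149.5  45.4] 10.16
bar [270 192   7  19  88] med [ 0.5502 -0.0335  0.0951] rect [550.4 -34. ] [53. 14.] 9.69
nut [222 200  15  15 176] med [0.528  0.0883 0.1415] rect [528.3  88.3] [38.2 38.6] 46.33
pos [ 0.4999 -0.1604  0.2447] toolYyaw 40.97 t 9.9 gap 0.0683 F [-0.2 -0.5  0.6] T [-0.03  0.01 -0.04] q [-0.37  0.31  1.89 -0.    0.94 -1.08]
[0.0, 0.0131, 0.0142, 0.0034, 0.0001, -0.0001, -0.1638],[0.0, 0.0106, 0.0162, 0.0034, 0.0001, -0.0001, -0.1638],[0.0, 0.0078, 0.0177, 0.0034, 0.0001, -0.0001, -0.1638],[0.0, 0.0048, 0.0187, 0.0034, 0.0001, -0.0001, -0.1638],[0.0, 0.0017, 0.0193, 0.0034, 0.0001, -0.0001, -0.1638],
[0.0, -0.0015, 0.0193, 0.0034, 0.0001, -0.0001, -0.1638],[0.0, -0.0046, 0.0188, 0.0034, 0.0001, -0.0001, -0.1638],[0.0, -0.0076, 0.0178, 0.0034, 0.0001, -0.0001, -0.1638],[0.0, -0.0104, 0.0163, 0.0034, 0.0001, -0.0001, -0.1638],[0.0, -0.0129, 0.0144, 0.0034, 0.0001, -0.0001, -0.1638],
[0.0, -0.0151, 0.0121, 0.0034, 0.0001, -0.0001, -0.1638],[0.0, -0.0169, 0.0095, 0.0034, 0.0001, -0.0001, -0.1638],[0.0, -0.0182, 0.0066, 0.0034, 0.0001, -0.0001, -0.1638],
```

View pics/crop1.png

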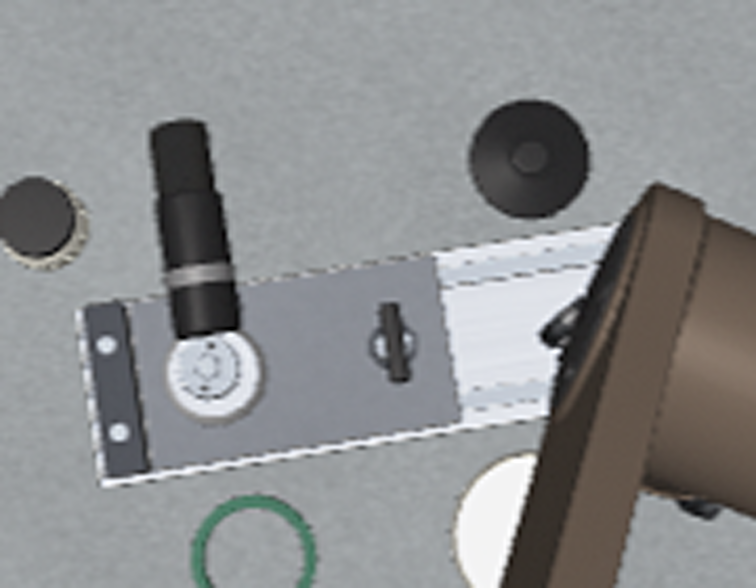

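>>> play_rows --increments '[[[0,0.013,0.014,0.003,0,0,-0.164],[0,0.011,0.016,0.003,0,0,-0.164],[0,0.008,0.018,0.003,0,0,-0.164],[0,0.005,0.019,0.003,0,0,-0.164],[0,0.002,0.019,0.003,0,0,-0.164]]]'

```text
time_s: 10.52
eef_pos: [0.5118, -0.0622, 0.2297]
eef_rot: [0.024, 1.0, 0.0, -0.0]
wrist_force: [0.8, 0.7, -0.3]
finger_gap: 0.0852
```

>>> play_rows --increments '[[[0,-0.001,0.019,0.003,0,0,-0.164],[0,-0.005,0.019,0.003,0,0,-0.164],[0,-0.008,0.018,0.003,0,0,-0.164],[0,-0.01,0.016,0.003,0,0,-0.164],[0,-0.013,0.014,0.003,0,0,-0.164]]]'

```text
time_s: 11.15
eef_pos: [0.5241, 0.0332, 0.2147]
eef_rot: [-0.376, 0.926, 0.0, -0.0]
wrist_force: [-0.0, 0.1, 0.5]
finger_gap: 0.0856
```

>>> play_rows --increments '[[[0,-0.015,0.012,0.003,0,0,-0.164],[0,-0.017,0.01,0.003,0,0,-0.164],[0,-0.018,0.007,0.003,0,0,-0.164],[0,0,0,0,0,0,0]]]'

```text
time_s: 11.65
eef_pos: [0.5305, 0.0912, 0.2056]
eef_rot: [-0.589, 0.808, 0.0, -0.0]
wrist_force: [-0.7, -0.8, 0.1]
finger_gap: 0.0852
```

```bash
python3 plan.py .528 .0888 .133 163 0 4
```

```text
pos [0.5305 0.0912 0.2056] toolYyaw 162.23 t 11.65 gap 0.0852 F [-0.7 -0.8  0.1] T [-0.03 -0.1   0.01] q [ 0.11  0.38  1.9   0.    0.87 -2.72]
[0.0, 0.0008, 0.0004, 0.0181, 0.0003, -0.0001, -0.0033],[0.0, 0.0008, 0.0004, 0.0181, 0.0003, -0.0001, -0.0033],[0.0, 0.0008, 0.0004, 0.0181, 0.0003, -0.0001, -0.0033],[0.0, 0.0008, 0.0004, 0.0181, 0.0003, -0.0001, -0.0033],
```

>>> play_rows --increments '[[[0,0.003,0.0015,0.025,0,0,0],[0,0,0,0.025,0,0,0],[0,0,0,0.015,0,0,0],[0,0,0,0.009,0,0,0],[0,0,0,0,0,0,0]]]'

```text
time_s: 12.28
eef_pos: [0.5286, 0.0874, 0.1318]
eef_rot: [-0.589, 0.808, 0.0, -0.0]
wrist_force: [-0.0, -0.3, 0.4]
finger_gap: 0.0856
```

>>> play_rows --increments '[[[1,0,0,0,0,0,0],[1,0,0,0,0,0,0],[1,0,0,0,0,0,0],[1,0,0,0,0,0,0],[1,0,0,0,0,0,0]]]' --newtons 40

```text
time_s: 12.9
eef_pos: [0.528, 0.0875, 0.1326]
eef_rot: [-0.59, 0.808, 0.0, -0.0]
wrist_force: [-8.0, -0.6, 14.3]
finger_gap: 0.0389
```

```bash
python3 plan.py .528 .0888 .133 163 0 1
```

```text
pos [0.528  0.0875 0.1326] toolYyaw 162.26 t 12.9 gap 0.0389 F [-8.  -0.6 14.3] T [-0.18  1.33  0.  ] q [ 0.11  0.48  1.97  0.    0.7  -2.72]
[0.0, -0.0013, 0.0004, -0.0004, 0.001, -0.0004, -0.013],
```

>>> play_rows --increments '[[[1,-0.001,0,0.0001,0,0,0.1],[1,0,0,0.0001,0,0,0.17],[1,0,0,0.0001,0,0,0.17],[1,0,0,0.0001,0,0,0.17],[1,0,0,0.0001,0,0,0.17]]]'

```text
time_s: 13.52
eef_pos: [0.5277, 0.0883, 0.1322]
eef_rot: [-0.236, 0.972, 0.0, -0.001]
wrist_force: [-11.9, -1.7, 19.7]
finger_gap: 0.0392
```

```bash
python3 plan.py .528 .0888 .133 117 0 1
```

```text
pos [0.5277 0.0883 0.1322] toolYyaw 117.25 t 13.53 gap 0.0392 F [-11.9  -1.7  19.7] T [-0.33  1.86  0.03] q [ 0.11  0.48  1.97 -0.    0.7  -1.94]
[0.0, -0.0005, 0.0003, -0.0008, 0.0007, -0.002, 0.0044],
```

>>> play_rows --increments '[[[1,0,0,0.0001,0,0,0.17],[1,0,0,0.0001,0,0,0.17],[1,0,0,0.0001,0,0,0.17],[1,0,0,0,0,0,0.17]]]'

```text
time_s: 14.02
eef_pos: [0.5277, 0.0885, 0.1319]
eef_rot: [0.102, 0.995, -0.0, -0.001]
wrist_force: [-11.8, 0.4, 17.6]
finger_gap: 0.0387
```

```bash
python3 plan.py .528 .0888 .133 117 0 1
```

```text
pos [0.5277 0.0885 0.1319] toolYyaw 78.29 t 14.03 gap 0.0387 F [-11.8   0.4  17.6] T [0.12 1.85 0.05] q [ 0.11  0.48  1.97  0.    0.7  -1.26]
[0.0, -0.0003, 0.0003, -0.0011, 0.0002, -0.0022, -0.6757],
```

>>> play_rows --increments '[[[1,0.0005,0,-0.0005,0,0,0.17],[1,0,0,0.0001,0,0,0.17],[1,0,0,0,0,0,0.17],[1,0,0,0.0001,0,0,0.17]]]'

```text
time_s: 14.52
eef_pos: [0.5277, 0.0887, 0.1318]
eef_rot: [0.428, 0.904, -0.0, -0.001]
wrist_force: [-4.6, 1.9, 6.9]
finger_gap: 0.039
```

```bash
python3 plan.py .528 .0888 .133 60 0 1|head -1
```

```text
pos [0.5277 0.0887 0.1318] toolYyaw 39.32 t 14.53 gap 0.039 F [-4.6  1.9  6.9] T [0.35 1.01 0.05] q [ 0.11  0.48  1.97  0.    0.7  -0.58]
```

>>> play_rows --increments '[[[1,0,0,0.0001,0,0,0.17],[1,0,0,0.0001,0,0,0.17],[1,0,0,0.0001,0,0,0.17]]]'

```text
time_s: 14.9
eef_pos: [0.5279, 0.0888, 0.1315]
eef_rot: [0.642, 0.767, -0.0, -0.0]
wrist_force: [-5.2, 2.3, 6.1]
finger_gap: 0.0389
```

```bash
python3 plan.py .528 .0888 .133 60 0 1|head -1
```

```text
pos [0.5279 0.0888 0.1315] toolYyaw 10.11 t 14.9 gap 0.0389 F [-5.2  2.3  6.1] T [ 0.43  0.88 -0.02] q [ 0.11  0.48  1.97  0.    0.7  -0.07]
```

Turned 2.65 rad so far. Smaller batches now.

>>> play_rows --increments '[[[1,0,0,0.0001,0,0,0.15],[1,0,0,0,0,0,0.15]]]'

```text
time_s: 15.15
eef_pos: [0.5279, 0.0884, 0.1314]
eef_rot: [0.749, 0.663, -0.001, -0.0]
wrist_force: [-5.2, -7.8, 5.8]
finger_gap: 0.0389
```

```bash
python3 plan.py .528 .0888 .133 60 0 1|head -1
```

```text
pos [0.5279 0.0884 0.1314] toolYyaw -6.97 t 15.15 gap 0.0389 F [-5.2 -7.8  5.8] T [-1.45  1.    1.14] q [ 0.11  0.48  1.97 -0.    0.7   0.23]
```

>>> play_rows --increments '[[[1,0,0,0.0001,0,0,0.15],[1,0,0,0,0,0,0.15]]]'

```text
time_s: 15.4
eef_pos: [0.528, 0.0885, 0.1312]
eef_rot: [0.839, 0.543, -0.001, -0.0]
wrist_force: [-3.8, -2.1, 2.4]
finger_gap: 0.0388
```

```bash
python3 plan.py .528 .0888 .133 60 0 1|head -1
```

```text
pos [0.528  0.0885 0.1312] toolYyaw -24.17 t 15.4 gap 0.0388 F [-3.8 -2.1  2.4] T [-0.51  0.86  0.96] q [ 0.11  0.48  1.97 -0.    0.69  0.53]
```

>>> play_rows --increments '[[[1,0,0,0.0001,0,0,0.15],[1,0,0,0,0,0,0.15]]]'

```text
time_s: 15.65
eef_pos: [0.5281, 0.0886, 0.1311]
eef_rot: [0.911, 0.412, -0.0, -0.0]
wrist_force: [-4.6, -0.2, 1.8]
finger_gap: 0.039
```

```bash
python3 plan.py .528 .0888 .133 60 0 1|head -1
```

```text
pos [0.5281 0.0886 0.1311] toolYyaw -41.36 t 15.65 gap 0.039 F [-4.6 -0.2  1.8] T [0.12 0.4  0.85] q [ 0.11  0.48  1.97 -0.    0.69  0.83]
```

>>> play_rows --increments '[[[1,0,0,0,0,0,-0.03],[1,0,0,0,0,0,0]]]'

```text
time_s: 15.9
eef_pos: [0.5282, 0.0887, 0.131]
eef_rot: [0.903, 0.429, -0.0, -0.0]
wrist_force: [-5.5, 2.7, 5.7]
finger_gap: 0.039
```

```bash
python3 plan.py .528 .0888 .133 60 0 1|head -1
```

```text
pos [0.5282 0.0887 0.131 ] toolYyaw -39.16 t 15.9 gap 0.039 F [-5.5  2.7  5.7] T [0.43 0.85 0.03] q [0.11 0.48 1.97 0.   0.69 0.79]
```

>>> play_rows --increments '[[[1,0,0,0,0,0,-0.03],[1,0,0,0,0,0,0]]]'

```text
time_s: 16.15
eef_pos: [0.5282, 0.0887, 0.131]
eef_rot: [0.897, 0.443, -0.0, -0.0]
wrist_force: [-5.0, 2.8, 5.9]
finger_gap: 0.039
```

```bash
python3 plan.py .528 .0888 .133 60 0 1|head -1
```

```text
pos [0.5282 0.0887 0.131 ] toolYyaw -37.46 t 16.15 gap 0.039 F [-5.   2.8  5.9] T [ 0.44  0.84 -0.02] q [0.11 0.48 1.97 0.   0.69 0.76]
```

>>> play_rows --increments '[[[1,0,0,-0.0001,0,0,-0.17],[1,0,0,-0.0001,0,0,-0.17],[1,0,0,-0.0001,0,0,-0.17],[1,0,0,-0.0001,0,0,-0.17],[1,0,0,-0.0001,0,0,-0.17]]]'

```text
time_s: 16.77
eef_pos: [0.5279, 0.0887, 0.1314]
eef_rot: [0.633, 0.775, -0.0, -0.001]
wrist_force: [-6.7, 3.2, 4.9]
finger_gap: 0.0388
```

>>> play_rows --increments '[[[1,0,0,-0.0001,0,0,-0.17],[1,0,0,-0.0001,0,0,-0.17],[1,0,0,0,0,0,-0.17],[1,0,0,0,0,0,-0.17],[1,0,0,0,0,0,0]]]'

```text
time_s: 17.4
eef_pos: [0.5277, 0.0886, 0.1317]
eef_rot: [0.339, 0.941, -0.0, -0.001]
wrist_force: [-8.3, 1.6, 8.5]
finger_gap: 0.0389
```

```bash
python3 plan.py .528 .0888 .133 50.3 1 1; python3 - <<'E'
from h import *
p,d=robot.camera("top");P=cloud("top",d);Z=P[...,2]
win=np.zeros(d.shape,bool);win[135:240,190:355]=1
for a,b,name in((.068,.080,"stop"),(.047,.061,"plate"),(.088,.1,"bar")):
    m=win&(Z>a)&(Z<b)
    n,l,st,ce=cv2.connectedComponentsWithStats(m.astype(np.uint8))
    for i in range(1,n):
        if st[i,4]<40:continue
        r=cv2.minAreaRect((P[l==i][:,:2]*1000).astype(np.float32))
        print(name,np.round(r[0],1),np.round(r[1],1),round(r[2],2))
q,_=robot.camera("side")
cv2.imwrite("pics/fin.png",np.hstack([cv2.resize(p[120:260,180:360],(386,300)),cv2.resize(q[150:300,180:373],(386,300))]))
E
```

```text
pos [0.5277 0.0886 0.1317] toolYyaw 50.35 t 17.4 gap 0.0389 F [-8.3  1.6  8.5] T [ 0.34  1.26 -0.01] q [ 0.11  0.48  1.97  0.    0.7  -0.77]
[1.0, -0.0001, 0.0003, -0.0013, -0.0009, -0.0012, 0.0008],stop [468.7 149.5] [24.5 30.5] 8.0
plate [549.4 -27.5] [120.3  94.4] 10.19
plate [476.7  92.2] [22.3 87. ] 6.94
bar [670.4 112.9] [61.7 40.8] 8.57
bar [550.6 -34.2] [52.8 13.9] 9.84
```

View pics/fin.png

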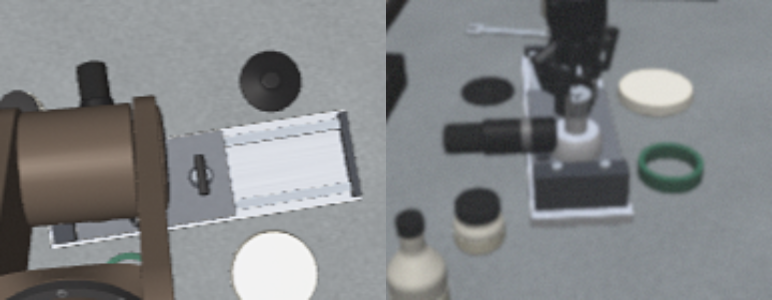

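The picture shows the bar knob across the carriage at about (200,175) in the left half. The plate is against the stop and the gripper is on the nut at about (575,100) in the right half. Bystanders haven't moved. Handing in.

```bash
python3 -c "
from rig import robot
print(robot.finish_job())"
```

```text
the job is handed in; nothing more can be done
None
```

I set the bearing play in the order asked and handed the job in at about 17.5 s, with the gripper still holding the nut at 40 N.

- **Carriage:** pushed about 79 mm until it met the end stop. The push force rose to 10 N with almost no further travel. In the later picture the plate touches the stop.
- **Clamp:** the bar knob was turned clockwise about 1.4 rad until it hit its hard stop, where the torque rose to about 1 N m. In the final picture the bar lies at 9.8° against the base's 10.2°, so it is within about 0.01 rad of tight, within measuring error.
- **Nut:** screwed down about 2.7–2.9 rad until the torque jumped from 0.05 to about 1 N m. The pads then slipped about 0.6–0.8 rad on the bottomed nut. I backed it off until the torque came off, then measured a quarter turn from there. The tool ended at 50.3°, taking -39.7° as bottomed, with an uncertainty of about 1–2°.
- **Not checked directly:** the gripper hid the nut at the end, so its angle comes from the tool angle and torque only.
- **First grip failed:** my first grip on the bar knob caught its hub, so I released it, raised the gripper 8 mm and gripped again.
- **Bystanders:** those visible in the last pictures looked unmoved. I did not measure them.

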